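# Pack a second layer of tappets and lift the carrier level

### The arm

A 6-joint arm with a two-finger parallel gripper is mounted at the origin on a cart in front of the work surface, level with it; the furniture and walls round the work are solid. World frame = base frame: x ahead of the robot, y to its left, z up, the work surface at z = 0. Lengths are in mm, angles in rad, forces in N, time in s.
With the tool pointing down it reaches from about 250 to 775 mm from the base axis. Payload 4 kg.
Tool frame: the origin (TCP) lies on the front face of the gripper's body, between the roots of the fingers; the fingertips stand 73 mm ahead of it and the grasp point (between the pads) lies 54 mm ahead of it; z points along the fingers, y is the line along which they close (so a half turn about z gives the same grasp; the last joint's range is limited). The gripper opens to 85 mm and grips with 20 to 120 N. Pads are 22 mm wide; open, the fingers measure 114 mm over their backs; the gripper's body (76 mm by 85 mm) begins 54 mm behind the grasp point. The pads swing forward as they close: fully open they stand 13 mm farther back than shut.
Start: joints at [1.163, 0.087, 1.371, -0, 1.684, -0.103], TCP at [165.063, 524.657, 303.941] pointing down, gripper open.
Joint ranges: [-3.1, 3.1], [-0.76, 2.03], [0.27, 2.55], [-1.08, 4.22], [0.17, 2.65], [-2.57, 2.57]. Speed limits (rad/s): [2.79, 2.79, 3.14, 3.14, 3.14, 3.14].

### API

Orientations are given as a 3x3 rotation matrix whose columns are the frame's x, y, z axes.
In Python, from station import ctrl gives the robot as it stands. The module is installed in compiled form; this text tells all that it offers. Calls block until the motion is done:
- ctrl.move_pose(position, orientation): joint-space move of the TCP to a pose.
- ctrl.move_straight(position, ori=None, rate=150): straight line of the TCP; ori=None keeps the orientation; rate is the mean speed in mm/s.
- ctrl.move_j(angles): joint-space move.
- ctrl.command_gripper(opening, grip_force=None): opening from 0.0 (shut) to 1.0 (fully open); grip_force is the grip in N (None keeps the last); returns when the fingers have stopped.
- ctrl.hold(seconds).
- ctrl.inverse_kinematics(position, orientation): joint angles nearest the present ones, or None.
- ctrl.read_camera(name): name is "scene" or "side" or "wrist"; returns a dict with "img" (480x640x3 uint8, red, green, blue), "z_map" (480x640 float32, mm along the optical axis (not along the pixel's ray), 0 where there is no reading), "camera_matrix" (3x3 intrinsics, pixels), "world_from_camera" (4x4, takes a point from camera to world coordinates). Camera axes: x right, y up, looking along -z (the intrinsics and any distortion apply to the point x, -y, -z); pixel columns grow to the right and rows downward; lengths in mm; the calibration is good to about 2 mm. A picture is of the moment at which its call begins.
A pose or a line that the arm cannot do raises ctrl.IKError and nothing moves.
- ctrl.finish_job(): hands the job in; it is judged then, once.
Readings, each from a call of its own:
- ctrl.current_time_s(): time.
- ctrl.current_qpos(): joint angles.
- ctrl.current_qvel(): joint speeds.
- ctrl.current_effort(): joint torques, N m.
- ctrl.current_eef_pos(): TCP position.
- ctrl.current_orientation(): TCP orientation.
- ctrl.current_wrist_force(): force on the tool from outside, world axes, zero at the start.
- ctrl.current_ft_torque(): the same for the moment, N m.
- ctrl.current_opening(): opening from 0.0 (shut) to 1.0 (fully open).
- ctrl.current_finger_force(): force on a finger pad.
Only numpy, scipy, OpenCV 4.12 (cv2) and the standard library are available. Lean on these libraries where they do the work, as an engineer would, in place of code of your own. Each camera call takes 0.05 s, during which the arm holds its last target. There are 200 camera calls.

### The job

Two tappets already stand in the tappet carrier: lay the slotted separator sheet over its post, flat on them, centred and in line with the carrier, then stand the two loose tappets from the bench on the sheet, one straight above each lower tappet, without dropping the sheet or a tappet. Then take the carrier by the grip block on its post, lift it about 12 cm off the bench with the load on it, and finish while still holding it there, level and still. Leave the other things on the bench alone.

Things in the scene. Friction and masses are not known exactly. Their poses are not given: they have to be found in the camera images.
- carrier: loose hand carrier, 350 g: dark steel base 90 (x) x 220 (y) x 6 mm, rim 12 mm high; at its centre a 14 mm round steel post with a black flat-sided grip block on top, 24 (x) x 44 (y) mm, 80 to 106 mm above the origin. Origin: centre of the base underside, z up, y along the base. The lower tappets stand on it at about y = +66 and -66 mm, tops 37 mm above the origin
- carrier_grip (a point): centre of the carrier's grip block, 93 mm above the carrier's origin; same axes as the carrier, so the block is 24 mm wide along x
- sheet: bare aluminium sheet, 100 g, 80 (x) x 216 (y) x 4 mm, flat on the bench at the robot's left; central slot 45 (x) x 65 (y) mm passes over the grip block; each end is folded up into a lug 44 wide (x), 5 thick (y), top 32 mm above the underside, centres at y = +-105.5 mm. Either way round is right. Origin: centre of the underside, z up, y along the sheet
- low_1: lower tappet on the carrier's +y side: bucket tappet, a plain grey steel cup like a short solid cylinder, 41 mm diameter, 31 mm high, 85 g, standing upright; origin at the centre of its underside, z up
- low_2: lower tappet on the carrier's -y side: bucket tappet, a plain grey steel cup like a short solid cylinder, 41 mm diameter, 31 mm high, 85 g, standing upright; origin at the centre of its underside, z up
- top_1: loose tappet on the bench at the robot's right: bucket tappet, a plain grey steel cup like a short solid cylinder, 41 mm diameter, 31 mm high, 85 g, standing upright; origin at the centre of its underside, z up
- top_2: other loose tappet on the bench at the robot's right: bucket tappet, a plain grey steel cup like a short solid cylinder, 41 mm diameter, 31 mm high, 85 g, standing upright; origin at the centre of its underside, z up
- cap: bystander: grey cast bearing cap with standing bolts, 46 x 100 x 51 mm, behind the carrier; origin at the centre of its underside
- spring_1: bystander: valve spring standing upright, 30 mm diameter, 52 mm high, behind the carrier; origin at the centre of its underside
- spring_2: bystander: second valve spring like the first
Things that resemble listed ones, but are neither listed nor needed, are in the scene too. There is more than one size of the sheet; the job needs the larger.

How it is judged (in metres and radians):
On the way, in this order (a step that is already met when the one before it is completed fails the run):
1. the separator sheet lies flat, centred and in line on the two lower tappets, let go, with the carrier on the bench (z of sheet in the frame of carrier between 0.033 and 0.041 m and horizontal distance between sheet and carrier below 0.015 m and angle between the y axis of sheet and the y axis of carrier, either way round below 0.12 rad and angle between the z axis of sheet and the z axis of carrier, either way round below 0.06 rad and z of low_1 in the frame of carrier between 0.002 and 0.01 m and y of low_1 in the frame of carrier between 0.05 and 0.09 m and z of low_2 in the frame of carrier between 0.002 and 0.01 m and y of low_2 in the frame of carrier between -0.09 and -0.05 m and height (world z) of carrier below 0.01 m and contact force between the fingers and sheet below 0.1 N and contact force between the fingers and top_1 below 0.1 N and contact force between the fingers and top_2 below 0.1 N and linear speed of sheet below 0.03 m/s), for 0.2 s.
2. both loose tappets stand on the sheet, one above each lower tappet, let go, with the carrier still on the bench (z of sheet in the frame of carrier between 0.033 and 0.041 m and horizontal distance between sheet and carrier below 0.015 m and angle between the y axis of sheet and the y axis of carrier, either way round below 0.12 rad and angle between the z axis of sheet and the z axis of carrier, either way round below 0.06 rad and z of low_1 in the frame of carrier between 0.002 and 0.01 m and y of low_1 in the frame of carrier between 0.05 and 0.09 m and z of low_2 in the frame of carrier between 0.002 and 0.01 m and y of low_2 in the frame of carrier between -0.09 and -0.05 m and ((horizontal distance between top_1 and low_1 below 0.015 m and horizontal distance between top_2 and low_2 below 0.015 m) or (horizontal distance between top_1 and low_2 below 0.015 m and horizontal distance between top_2 and low_1 below 0.015 m)) and z of top_1 in the frame of carrier between 0.037 and 0.045 m and angle between the z axis of each of top_1, top_2 and the z axis of carrier, either way round below 0.08 rad and z of top_2 in the frame of carrier between 0.037 and 0.045 m and height (world z) of carrier below 0.01 m and contact force between the fingers and sheet below 0.1 N and contact force between the fingers and top_1 below 0.1 N and contact force between the fingers and top_2 below 0.1 N and linear speed of each of top_1, top_2 below 0.03 m/s), for 0.2 s.
At the end, for the whole second after the job is handed in: Only the gripper carries the carrier: underside 90-200 mm up, tilt < 0.08 rad, still (< 20 mm/s). Lower tappets on its base either side of the post; sheet flat on them, within 15 mm of centre and 0.12 rad of its line; each upper tappet within 15 mm of its lower one. Fingers touch nothing else (height (world z) of carrier between 0.09 and 0.2 m and angle between carrier's own z axis and vertical below 0.08 rad and contact force between the fingers and carrier above 2 N and angular speed of carrier below 0.1 rad/s and linear speed of carrier below 0.02 m/s and z of sheet in the frame of carrier between 0.033 and 0.041 m and horizontal distance between sheet and carrier below 0.015 m and angle between the y axis of sheet and the y axis of carrier, either way round below 0.12 rad and angle between the z axis of sheet and the z axis of carrier, either way round below 0.06 rad and z of low_1 in the frame of carrier between 0.002 and 0.01 m and y of low_1 in the frame of carrier between 0.05 and 0.09 m and z of low_2 in the frame of carrier between 0.002 and 0.01 m and y of low_2 in the frame of carrier between -0.09 and -0.05 m and ((horizontal distance between top_1 and low_1 below 0.015 m and horizontal distance between top_2 and low_2 below 0.015 m) or (horizontal distance between top_1 and low_2 below 0.015 m and horizontal distance between top_2 and low_1 below 0.015 m)) and z of top_1 in the frame of carrier between 0.037 and 0.045 m and angle between the z axis of each of top_1, top_2 and the z axis of carrier, either way round below 0.08 rad and z of top_2 in the frame of carrier between 0.037 and 0.045 m and contact force between the fingers and sheet below 0.1 N and contact force between the fingers and top_1 below 0.1 N and contact force between the fingers and top_2 below 0.1 N); the arm keeps its last pose, push and grip.
It fails at once if the sheet or a loose tappet is dropped (falls free by more than about 1 cm) ((contact force between the fingers and sheet below 0.02 N and linear speed of sheet above 0.45 m/s and linear speed of carrier below 0.2 m/s) or (contact force between the fingers and top_1 below 0.02 N and linear speed of top_1 above 0.45 m/s and linear speed of carrier below 0.2 m/s) or (contact force between the fingers and top_2 below 0.02 N and linear speed of top_2 above 0.45 m/s and linear speed of carrier below 0.2 m/s)).
It fails at once if the bearing cap or a valve spring is moved more than 2 cm or knocked over ((distance of cap from where it was at the start of the episode above 0.02 m or angle between cap's own z axis and vertical above 0.4 rad) or (distance of spring_1 from where it was at the start of the episode above 0.02 m or angle between spring_1's own z axis and vertical above 0.4 rad) or (distance of spring_2 from where it was at the start of the episode above 0.02 m or angle between spring_2's own z axis and vertical above 0.4 rad)).
It also fails if it takes over 72 s, if anything falls off the work surface, if the arm or the gripper's body presses on something with over 40 N, if the wrist force passes 120 N, or if a joint passes its speed limit or range.

## Working session

There is one attempt and no reset: what is moved stays moved. The work goes in short steps, each a Python script; the robot and the scene stay as the last script left them, time stands still between calls to the robot, and variables do not carry over. Pictures are saved under pics/ and viewed, at most 10 in all, crops included, and the job is handed in when it is done.

```bash
mkdir -p pics
cat > h.py <<'E'
import numpy as np, cv2
from station import ctrl
def cam(n):
    return ctrl.read_camera(n)
def pts(r):
    """world point per pixel from the depth map"""
    K=r["camera_matrix"];T=np.array(r["world_from_camera"]);z=r["z_map"]
    v,u=np.mgrid[0:480,0:640]
    x=(u-K[0,2])/K[0,0]*z; y=(v-K[1,2])/K[1,1]*z
    P=np.stack([x,-y,-z],-1)@T[:3,:3].T+T[:3,3]
    P[z==0]=np.nan
    return P
def save(r,n,crop=None,s=1):
    im=r["img"][...,::-1]
    if crop: a,b,c,d=crop; im=im[b:d,a:c]
    cv2.imwrite(n,cv2.resize(im,None,fx=s,fy=s,interpolation=cv2.INTER_CUBIC))
E
python3 - <<'E'
from h import *
for n in ("scene","side"):
    r=cam(n); save(r,f"pics/{n}0.png"); np.savez(f"{n}0.npz",P=pts(r),img=r["img"])
    print(n,np.round(r["world_from_camera"],2).tolist(),np.round(r["camera_matrix"],1).tolist())
E
```

```text
scene [[0.88, 0.35, -0.33, 270.42], [-0.48, 0.66, -0.58, -550.01], [0.02, 0.67, 0.74, 795.95], [0.0, 0.0, 0.0, 1.0]] [[541.0, 0.0, 314.0], [0.0, 541.0, 241.9], [0.0, 0.0, 1.0]]
side [[1.0, 0.04, -0.05, 519.89], [-0.06, 0.66, -0.75, -725.2], [0.0, 0.75, 0.66, 752.51], [0.0, 0.0, 0.0, 1.0]] [[562.8, 0.0, 312.7], [0.0, 562.8, 241.6], [0.0, 0.0, 1.0]]
```

View pics/scene0.png

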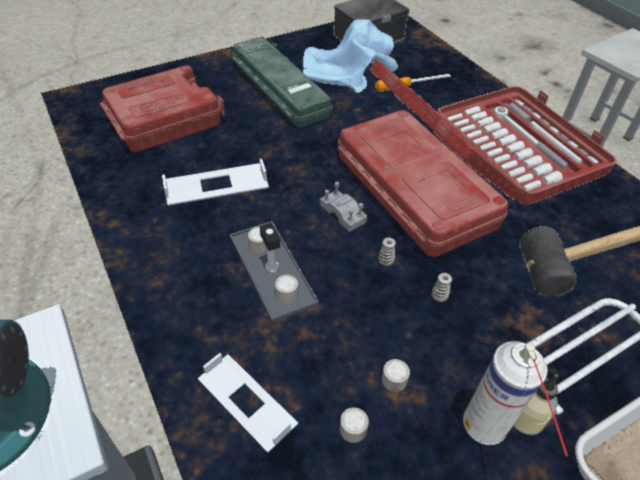

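View pics/side0.png

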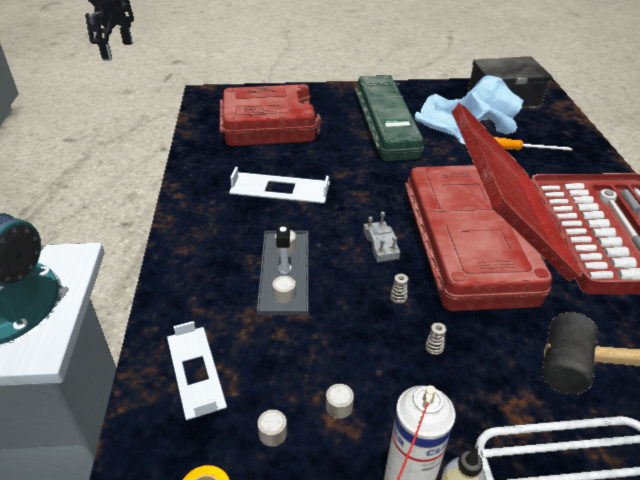

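Scene view: the carrier is at (272,268), with lower tappets at (258,235) and (286,288). The loose tappets are at (396,375) and (354,424). There are two sheet candidates: A at (216,183), on the robot's left (+y), and B at (248,400), on the right. I'll measure both against the 216 x 80 size and view A enlarged.

Run:
```python
from h import *
for n,seeds in (("scene",{"A":(185,188),"B":(215,382),"t1":(396,369),"t2":(354,418),"low1":(257,233),"low2":(286,284),"car":(255,268)}),
                ("side",{"A":(250,187),"B":(180,360),"t1":(340,392),"t2":(272,420),"low2":(283,284),"car":(270,262)})):
    d=np.load(f"{n}0.npz");P=d["P"];img=d["img"]
    print(n,{k:np.round(P[v,u]).tolist() for k,(u,v) in seeds.items()})
    g=img.astype(int); sat=g.max(2)-g.min(2)
    m=((g.min(2)>110)&(sat<45)&(P[...,2]>-5)&(P[...,2]<60)).astype(np.uint8)
    N,L=cv2.connectedComponents(m)
    for k,(u,v) in seeds.items():
        if k=="car":
            mm=(np.abs(P[...,2]-6)<14)&(sat<25)&(g.min(2)>50)&(g.max(2)<130)&(np.abs(P[...,0]-P[v,u,0])<150)&(np.abs(P[...,1]-P[v,u,1])<180)
        else: mm=L==L[v,u]
        Q=P[mm]; 
        if k in"AB": Q=Q[Q[:,2]<12]
        elif k!="car": Q=Q[np.abs(Q[:,2]-np.nanmax(Q[:,2]))<6]
        if len(Q)<10: print(k,"few");continue
        c,s,a=cv2.minAreaRect(Q[:,:2].astype(np.float32)); print(k,len(Q),np.round(c,1),np.round(s,1),round(a,1),np.round(np.percentile(Q[:,2],[5,50,95]),1))
r=cv2.imread("pics/scene0.png")[150:220,145:290]; cv2.imwrite("pics/A.png",cv2.resize(r,None,fx=5,fy=5,interpolation=cv2.INTER_CUBIC))
```

```text
scene {'A': [451.0, 341.0, 3.0], 'B': [339.0, -118.0, 4.0], 't1': [596.0, -246.0, 31.0], 't2': [496.0, -283.0, 31.0], 'low1': [521.0, 116.0, 38.0], 'low2': [516.0, -19.0, 38.0], 'car': [491.0, 64.0, 7.0]}
A 2230 [515.9 333.5] [103.2 221.3] 76.2 [0.9 4.4 7.1]
B 3405 [ 368.8 -162. ] [ 64.2 182.1] 16.9 [0.3 3.1 5.8]
t1 459 [ 594.4 -248.4] [39.8 40.1] 31.3 [29.5 31.3 33.5]
t2 569 [ 494.2 -287.1] [39.7 39.9] 57.8 [29.2 31.2 33.2]
low1 144 [515.9 115. ] [41.4 22.8] 76.2 [36.3 37.5 39.9]
low2 312 [518.1 -17.4] [40.  39.7] 0.2 [35.8 37.8 39.7]
car 4769 [490.6  63.4] [359.4 299.6] 89.8 [-1.5  5.8 12.8]
side {'A': [444.0, 328.0, 4.0], 'B': [341.0, -147.0, 2.0], 't1': [593.0, -242.0, 30.0], 't2': [491.0, -284.0, 31.0], 'low2': [513.0, -19.0, 38.0], 'car': [489.0, 72.0, 8.0]}
A 1763 [511.4 329.5] [104.2 220.9] 80.3 [2.1 5.  7.7]
B 2799 [ 364.2 -159.2] [ 63.4 190.7] 17.0 [1.4 4.1 6.9]
t1 497 [ 591.6 -249. ] [40.3 39.8] 51.6 [30.3 32.  34.2]
t2 571 [ 490.4 -287.3] [40.8 38.7] 89.0 [30.3 32.1 34.1]
low2 20 [517.   45.7] [13.7  8.1] 18.9 [54.5 56.9 59.5]
car 2997 [496.1  16.9] [327.6 180. ] 58.5 [ 4.5  7.6 14. ]
```

View pics/A.png

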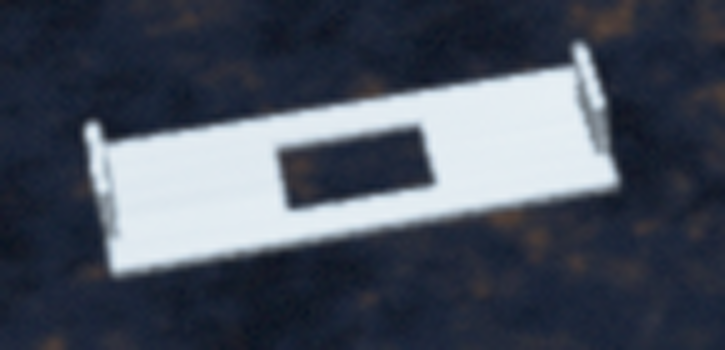

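Sheet A measures about 217 x 80 mm, lies at y≈+330 (robot's left), and has a slot and upright lugs at crop (95,180) and (592,100). B is only about 185 x 63 mm and sits on the right, so A is the sheet to use. The lower tappets at y=115 and -17 are 132 mm apart, as specified. Next I'll take close looks with the wrist camera.

```bash
cat >> h.py <<'E'
def down(yaw):
    y=np.array([np.cos(yaw),np.sin(yaw),0]);z=np.array([0,0,-1.]);return np.stack([np.cross(y,z),y,z],1)
def best(pos,yaw):
    """yaw or yaw+pi, whichever keeps the last joint nearest the middle"""
    o=[(abs(q[5]),y) for y in (yaw,yaw+np.pi) if (q:=ctrl.inverse_kinematics(pos,down(y))) is not None]
    return min(o)[1]
E
python3 - <<'E'
from h import *
O=ctrl.current_orientation();print(np.round(O,2).tolist())
for n,p in (("w1",[515,330,330]),("w2",[517,49,330])):
    yw=best(p,np.arctan2(O[1,1],O[0,1])) ; t=ctrl.current_time_s()
    ctrl.move_pose(p,down(yw)); ctrl.hold(.2)
    r=cam("wrist"); save(r,f"pics/{n}.png"); np.savez(n+".npz",P=pts(r),img=r["img"])
    print(n,yw,ctrl.current_time_s()-t,np.round(r["world_from_camera"],2).tolist())
im=np.hstack([cv2.imread(f"pics/{n}.png") for n in("w1","w2")]); cv2.imwrite("pics/w.png",cv2.resize(im,(800,300)))
E
```

```text
[[-0.95, 0.3, -0.0], [0.3, 0.95, -0.0], [0.0, -0.0, -1.0]]
w1 1.265992924465361 1.7416999999999998 [[0.3, -0.92, -0.26, 447.24], [0.95, 0.29, 0.08, 350.92], [-0.0, -0.28, 0.96, 400.29], [0.0, 0.0, 0.0, 1.0]]
w2 1.265992924465361 1.3333 [[0.3, -0.92, -0.26, 450.25], [0.95, 0.29, 0.08, 70.12], [-0.0, -0.28, 0.96, 400.09], [0.0, 0.0, 0.0, 1.0]]
```

View pics/w.png

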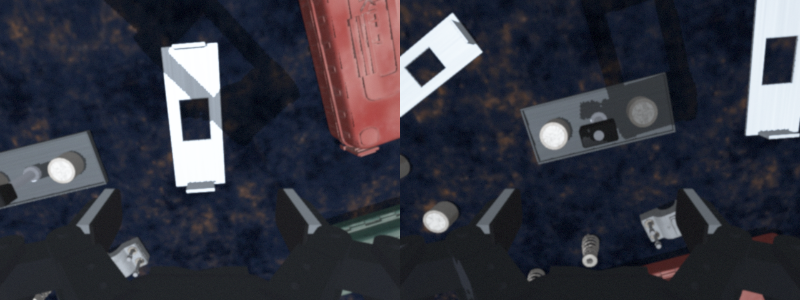

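Left half: sheet A at wrist pixel (312,187), with lugs at (304,72) and (320,299). Right half: the carrier at (317,189), its grip block at (318,213), and both lower tappets. Everything is in view, so I can measure from here.

Run:
```python
from h import *
d=np.load("w1.npz");P=d["P"];g=d["img"].astype(int);sat=g.max(2)-g.min(2)
m=((np.hypot(P[...,0]-515,P[...,1]-332)<140)&(g.min(2)>70)&(sat<50)).astype(np.uint8)
N,L,st,ce=cv2.connectedComponentsWithStats(m);mm=L==1+np.argmax(st[1:,4])
Q=P[mm]; print(len(Q))
F=Q[(Q[:,2]<12)]; c,s,a=cv2.minAreaRect(F[:,:2].astype(np.float32));print("plate",np.round(c,1),np.round(s,1),a,np.median(F[:,2]))
T=Q[(Q[:,2]>24)];l=T[:,0]>515
for k in(l,~l): 
    t=T[k];print("lug",len(t),np.median(t,0).round(1),t.min(0).round(1),t.max(0).round(1))
    print("  rect",cv2.minAreaRect(t[:,:2].astype(np.float32)))
d=np.load("w2.npz");P=d["P"];g=d["img"].astype(int)
near=np.hypot(P[...,0]-517,P[...,1]-49)<130
B=P[near&(P[...,2]>95)&(P[...,2]<115)]
c,s,a=cv2.minAreaRect(B[:,:2].astype(np.float32));print("block",len(B),np.round(c,1),np.round(s,1),a,np.median(B[:,2]))
for y in(115,-17):
    t=P[near&(np.abs(P[...,2]-37)<4)&(np.hypot(P[...,0]-517,P[...,1]-y)<30)]
    print("low",len(t),cv2.minEnclosingCircle(t[:,:2].astype(np.float32)),t.mean(0).round(1),np.median(t[:,2]))
t=P[near&(P[...,2]>3)&(P[...,2]<20)]
c,s,a=cv2.minAreaRect(t[:,:2].astype(np.float32));print("base",np.round(c,1),np.round(s,1),a,np.median(t[:,2]))
```

```text
17476
plate [520.6 322.3] [ 85.  237.9] 77.16719055175781 4.226650110891882
lug 358 [616.2 300.1  31.4] [610.2 278.6  24. ] [623.9 321.7  34.8]
  rect ((617.1473999023438, 300.17803955078125), (43.39325714111328, 5.695657730102539), 77.39427947998047)
lug 380 [412.  347.3  32. ] [404.9 325.7  24.1] [418.7 369.   34.2]
  rect ((411.7746276855469, 347.302978515625), (43.519493103027344, 5.103304386138916), 77.1985092163086)
block 2010 [518.4  48.4] [43.9 24.3] 86.56404113769531 106.08553821628931
low 1724 ((522.0694580078125, 112.06454467773438), 20.641082763671875) [521.6 112.   37.4] 37.457761022286064
low 1610 ((516.6844482421875, -18.771587371826172), 20.992889404296875) [515.8 -18.3  37.4] 37.496281544467735
base [518.7  48.2] [220.8  90.5] 86.66089630126953 6.555406186913615
```

```bash
cat >> h.py <<'E'
CAR=np.array([518.5,48.3]);CY=np.deg2rad(86.7)
def plane(P,m):
    """least-squares plane of the masked points: centroid, normal"""
    Q=P[m];c=Q.mean(0);return c,np.linalg.svd(Q-c,full_matrices=False)[2][2]
E
python3 - <<'E'
from h import *
lug=np.array([411.9,347.3]);a=np.deg2rad(167.1)
goal=CAR+105.4*np.array([np.cos(CY),np.sin(CY)])
for k in (0,np.pi): print([np.round(ctrl.inverse_kinematics([*p],down(y+k-(2*np.pi if y+k>np.pi else 0))),2) for p,y in ((( *lug,81),a),((*goal,270),CY))])
yw=best([*lug,140],a)
ctrl.command_gripper(.4,grip_force=90)
ctrl.move_pose([*lug,150],down(yw)); ctrl.move_straight([*lug,81],rate=80)
print(ctrl.current_eef_pos(),ctrl.current_wrist_force())
ctrl.command_gripper(0,grip_force=90); print(ctrl.current_opening(),ctrl.current_finger_force())
ctrl.move_straight([*lug,101],rate=50);print(ctrl.current_opening(),ctrl.current_wrist_force());ctrl.move_straight([*lug,241],rate=120);ctrl.hold(.2)
r=cam("wrist");save(r,"pics/w3.png");s=cam("scene");save(s,"pics/s3.png");np.savez("w3.npz",P=pts(r),img=r["img"],Ps=pts(s),imgs=s["img"])
im=np.hstack([cv2.imread(f"pics/{n}.png") for n in("w3","s3")]); cv2.imwrite("pics/g.png",cv2.resize(im,(800,300)))
print(ctrl.current_time_s(),yw,ctrl.current_opening(),ctrl.current_finger_force(),ctrl.current_wrist_force())
E
```

```text
[array([ 0.6 ,  0.22,  1.69, -0.  ,  1.24, -2.32]), array([ 0.18,  0.09,  1.44, -0.  ,  1.62, -1.33])]
[array([ 0.6 ,  0.22,  1.69, -0.  ,  1.24,  0.82]), array([ 0.18,  0.09,  1.44, -0.  ,  1.62,  1.81])]
[412.31741506 347.60251528  81.6249807 ] [-0.36189293  0.40107468  0.09447822]
0.033051056269717285 89.15632724761963
0.03791248129872587 [-1.14184254 -0.48279407 -1.10422761]
9.1083 6.0580378336723175 0.030662678763036532 88.48411202430725 [ 0.34114237 -0.23531805 -0.96301082]
```

View pics/g.png

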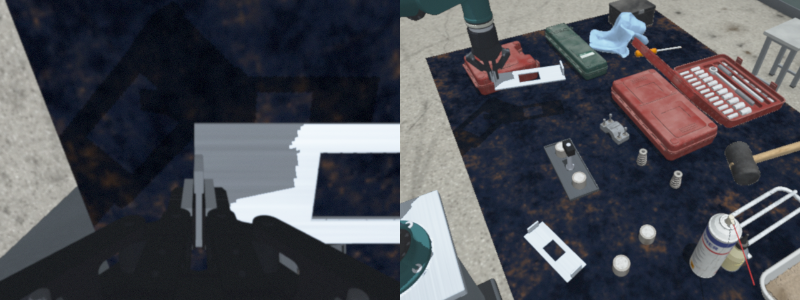

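The sheet is held by its near lug (wrist view about (320,300)). The scene view shows it hanging roughly level. I'll measure the droop, then carry it over and check above the carrier.

```bash
cat > tilt.py <<'E'
from h import *
def sheet(P,img,zc):
    """tilt of the held sheet (along its length, deg) from plate pixels near height zc"""
    g=img.astype(int);m=(g.min(2)>90)&(g.max(2)-g.min(2)<50)&(np.abs(P[...,2]-zc)<25)
    p=np.array(ctrl.current_eef_pos());O=np.array(ctrl.current_orientation());y=O[:,1];x=O[:,0]
    s=(P-p)@y; t=(P-p)@x; m&=(s>12)&(s<205)&(np.abs(t)<60)
    Q=np.stack([s[m],t[m],np.ones(m.sum())],1);k=np.linalg.lstsq(Q,P[m][:,2],rcond=None)[0]
    r=P[m][:,2]-Q@k; ok=np.abs(r)<4; k=np.linalg.lstsq(Q[ok],P[m][ok][:,2],rcond=None)[0]
    uv=np.stack([s[m],t[m]],1)[ok].astype(np.float32); b=cv2.minAreaRect(uv)
    print("n",ok.sum(),"slope len,across rad",k[:2].round(4),"z at lug",k[2].round(1),"rect",np.round(b[0],1),np.round(b[1],1),round(b[2],2))
    return k
E
python3 - <<'E'
from tilt import *
d=np.load("w3.npz");sheet(d["P"],d["img"],164);sheet(d["Ps"],d["imgs"],164)
goal=CAR+105.4*np.array([np.cos(CY),np.sin(CY)])
ctrl.move_pose([*goal,270],down(CY-np.pi));ctrl.hold(.3)
r=cam("wrist");sheet(pts(r),r["img"],193);s=cam("scene");sheet(pts(s),s["img"],193);s=cam("side");sheet(pts(s),s["img"],193)
print(ctrl.current_eef_pos(),ctrl.current_time_s(),ctrl.current_opening())
E
```

```text
n 35724 slope len,across rad [-0.0059 -0.0029] z at lug 162.6 rect [73.  -0.7] [ 81.4 122.1] 89.91
n 2115 slope len,across rad [-0.0019  0.0025] z at lug 162.6 rect [108.5   1.7] [193.  87.] 0.0
n 35769 slope len,across rad [-0.004  -0.0012] z at lug 192.2 rect [73.3  0.7] [ 81.2 122.7] 89.91
n 3103 slope len,across rad [-0.0029 -0.0002] z at lug 192.3 rect [108.5   3.1] [192.9  81.4] 0.14
n 2335 slope len,across rad [-0.0022 -0.0005] z at lug 193.0 rect [108.5  -2.1] [192.8  80. ] 0.13
[524.40528705 154.0127931  269.97418307] 10.4917 0.03458921556833999
```

The sheet is level and straight in the gripper, with its underside at TCP−81.7. Lowering now.

Run:
```python
from tilt import *
goal=CAR+105.4*np.array([np.cos(CY),np.sin(CY)])
ctrl.move_straight([*goal,128],rate=100);print(ctrl.current_wrist_force())
ctrl.move_straight([*goal,118.8],rate=20);print(ctrl.current_wrist_force(),ctrl.current_eef_pos())
if ctrl.current_wrist_force()[2]<0: ctrl.move_straight([*goal,118.0],rate=8);print(ctrl.current_wrist_force())
ctrl.command_gripper(.1);ctrl.command_gripper(.4);ctrl.hold(.1)
ctrl.move_straight([*goal,190],rate=100)
p=[480,-100,330]
yw=best(p,CY+np.pi/2) 
yw=-1.628
ctrl.move_pose([517,10,330],down(np.deg2rad(72.5)));ctrl.hold(.2)
r=cam("wrist");P=pts(r);g=r["img"].astype(int);save(r,"pics/w4.png",None,1)
near=np.hypot(P[...,0]-517,P[...,1]-49)<135
t=P[near&(np.abs(P[...,2]-41)<5)&(g.min(2)>60)]
print("sheet",len(t),cv2.minAreaRect(t[:,:2].astype(np.float32)),np.median(t[:,2]),plane(P,near&(np.abs(P[...,2]-41)<5)&(g.min(2)>60))[1])
for sgn in(1,-1):
    e=CAR+sgn*105.5*np.array([np.cos(CY),np.sin(CY)])
    t=P[(np.hypot(P[...,0]-e[0],P[...,1]-e[1])<35)&(P[...,2]>61)&(P[...,2]<75)]
    print("lug",len(t),cv2.minAreaRect(t[:,:2].astype(np.float32)),np.median(t[:,2]))
B=P[near&(P[...,2]>97)&(P[...,2]<115)];print("block",cv2.minAreaRect(B[:,:2].astype(np.float32)))
for c in((592,-248.5),(491.5,-287)):
    t=P[(np.hypot(P[...,0]-c[0],P[...,1]-c[1])<32)&(np.abs(P[...,2]-31)<5)]
    if len(t): print("top",len(t),cv2.minEnclosingCircle(t[:,:2].astype(np.float32)))
print(ctrl.current_time_s())
```

```text
[-0.27540836  0.08571382 -0.44422071]
[-2.04080778  0.73570302  2.4221942 ] [524.51764385 153.51369853 119.04183812]
sheet 18308 ((519.93896484375, 46.72196578979492), (216.6970977783203, 80.59934997558594), 86.66889190673828) 41.4413019280984 [-9.52214686e-05 -9.10428966e-04 -9.99999581e-01]
lug 549 ((525.757568359375, 152.0037078857422), (6.17786979675293, 43.834251403808594), 86.87776184082031) 68.77335800407252
lug 430 ((513.4014892578125, -58.5604248046875), (5.829448223114014, 43.764102935791016), 86.85738372802734) 69.08166286514691
block ((518.410888671875, 48.36092758178711), (43.88461685180664, 24.48374366760254), 86.93241119384766)
top 1283 ((593.5963134765625, -249.64633178710938), 21.216524124145508)
top 1228 ((493.5531921386719, -287.8126220703125), 21.286270141601562)
17.1417
```

View pics/w4.png

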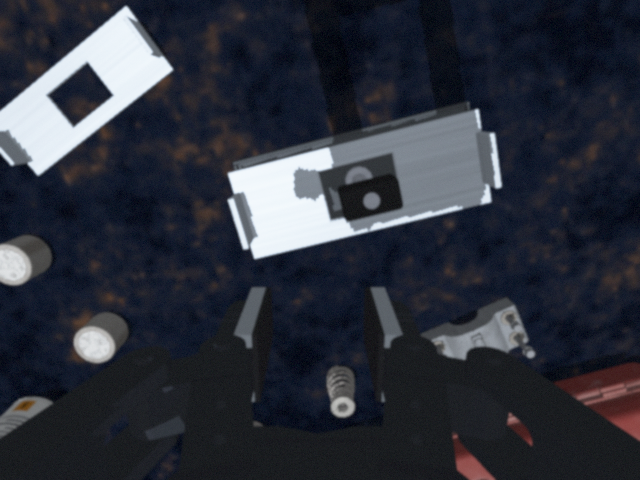

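The wrist view shows the sheet flat over the post (360,180), centred within 2 mm and aligned, with the block clear in the slot. The two loose tappets are at (25,260) and (100,338). I'll move the tappets next, closing along carrier x.

Run:
```python
from h import *
ya=CY-np.pi/2
for src,dst in (((593.5,-249.6),(521.3,112)),((493.5,-287.8),(516,-18.4))):
    src=np.array(src);dst=np.array(dst)
    yw=best([*dst,220],ya);print("yaw",yw,ctrl.inverse_kinematics([*src,77],down(yw)).round(2))
    ctrl.command_gripper(.72,grip_force=45)
    ctrl.move_pose([*src,150],down(yw));ctrl.move_straight([*src,77],rate=90)
    ctrl.command_gripper(.2,grip_force=45);print("grip",ctrl.current_opening(),ctrl.current_finger_force())
    if ctrl.current_opening()<.35: print("missed");break
    z0=ctrl.current_eef_pos()[2]
    ctrl.move_straight([*src,225],rate=150)
    ctrl.move_pose([*dst,225],down(yw));ctrl.hold(.1)
    f0=ctrl.current_wrist_force()[2]
    ctrl.move_straight([*dst,126],rate=110);ctrl.move_straight([*dst,120],rate=20)
    z=120.
    while ctrl.current_wrist_force()[2]-f0<1.5 and z>117: z-=.5;ctrl.move_straight([*dst,z],rate=10)
    print("down",z,z0,ctrl.current_wrist_force(),ctrl.current_eef_pos())
    ctrl.command_gripper(.5);ctrl.command_gripper(.72);ctrl.hold(.1)
    ctrl.move_straight([*dst,225],rate=130)
    print(ctrl.current_time_s())
ctrl.move_pose([490,15,330],down(np.deg2rad(72.5)));ctrl.hold(.1)
r=cam("wrist");P=pts(r);s=cam("scene");save(s,"pics/s5.png");im=np.hstack([r["img"],s["img"]])[...,::-1];cv2.imwrite("pics/t.png",cv2.resize(im,(800,300)))
for c in((521.3,112),(516,-18.4)):
    t=P[(np.hypot(P[...,0]-c[0],P[...,1]-c[1])<32)&(np.abs(P[...,2]-72)<5)]
    print("top",len(t),cv2.minEnclosingCircle(t[:,:2].astype(np.float32)),np.median(t[:,2]))
g=r["img"].astype(int);near=np.hypot(P[...,0]-517,P[...,1]-49)<135
t=P[near&(np.abs(P[...,2]-41)<5)&(g.min(2)>60)];print("sheet",cv2.minAreaRect(t[:,:2].astype(np.float32)))
B=P[near&(P[...,2]>97)&(P[...,2]<115)];print("block",cv2.minAreaRect(B[:,:2].astype(np.float32)))
print(ctrl.current_time_s())
```

```text
yaw -0.057595865315812844 [-0.49  0.43  1.41 -0.    1.3  -0.43]
grip 0.46543670820537847 45.98029375076294
down 119.0 78.38871703689607 [-1.7022473  -0.18599643  2.96349029] [521.37279457 112.03627868 119.52754908]
26.25
yaw -0.057595865315812844 [-0.63  0.29  1.61 -0.    1.25 -0.57]
grip 0.46299615067251465 45.94919443130493
down 119.0 78.25534804000506 [-1.11474911 -0.56700568  2.3555958 ] [516.07794683 -18.37408091 119.40784058]
35.1417
top 2058 ((521.6818237304688, 111.7984848022461), 20.631183624267578) 72.14648287065464
top 1879 ((516.5648803710938, -18.45820426940918), 20.685556411743164) 72.49875485509489
sheet ((519.894287109375, 46.681236267089844), (216.972900390625, 80.80943298339844), 86.61270141601562)
block ((518.3024291992188, 48.498741149902344), (43.846641540527344, 24.515430450439453), 86.74114990234375)
36.5
```

View pics/t.png

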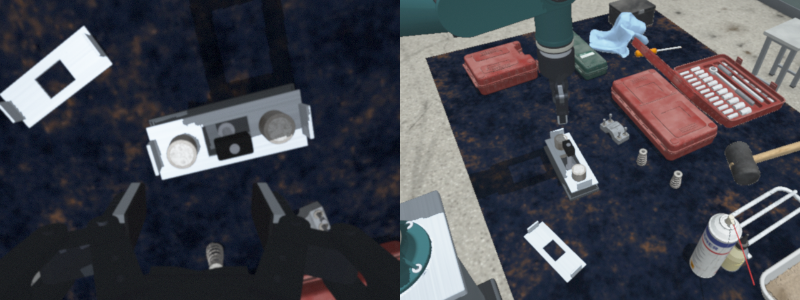

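Both tappets stand on the sheet (wrist about (293,245) and (443,200)), within 1 mm of the lower ones and with tops at 72 mm. Now I'll take the grip block and lift.

Run:
```python
from h import *
b=[518.3,48.4];yw=CY-np.pi/2
ctrl.command_gripper(.5,grip_force=110)
ctrl.move_pose([*b,190],down(yw));ctrl.move_straight([*b,146.5],rate=60)
print(ctrl.current_wrist_force(),ctrl.current_eef_pos())
ctrl.command_gripper(.1,grip_force=110);print(ctrl.current_opening(),ctrl.current_finger_force())
ctrl.move_straight([*b,166],rate=25);ctrl.hold(.2);print(ctrl.current_wrist_force(),ctrl.current_ft_torque())
ctrl.move_straight([*b,270],rate=40);ctrl.hold(1)
P=[];
for n in("scene","side"):
    r=cam(n);p=pts(r);P.append(p)
    g=r["img"].astype(int);w=np.hypot(p[...,0]-518,p[...,1]-48)<115
    m=w&(np.abs(p[...,2]-164)<8)&(g.min(2)>90)
    print(n,"sheet",m.sum(),plane(p,m)[1].round(3),np.median(p[m][:,2]),cv2.minAreaRect(p[m][:,:2].astype(np.float32)))
    for c in((521.6,111.8),(516.5,-18.4)):
        t=p[(np.hypot(p[...,0]-c[0],p[...,1]-c[1])<30)&(np.abs(p[...,2]-195)<7)]
        if len(t):print("  top",len(t),cv2.minEnclosingCircle(t[:,:2].astype(np.float32)),np.median(t[:,2]))
    if n=="side":save(r,"pics/f.png",(180,60,420,260),3)
print(ctrl.current_time_s(),ctrl.current_eef_pos(),ctrl.current_opening(),ctrl.current_finger_force(),ctrl.current_wrist_force(),abs(np.array(ctrl.current_qvel())).max())
```

```text
[ 0.59415428 -1.05530766 -0.18833575] [518.57508122  48.41288341 146.82662577]
0.259773438359149 108.78397822380066
[-0.35100726  0.09818747 -6.87563553] [ 0.05390372 -0.00165411 -0.02179381]
scene sheet 2086 [-0.001 -0.002 -1.   ] 164.20987596574014 ((521.2632446289062, 48.39995574951172), (219.81039428710938, 81.39189147949219), 86.70758819580078)
  top 31 ((527.4559326171875, 120.19237518310547), 18.347990036010742) 194.565607759577
  top 461 ((518.5410766601562, -17.872970581054688), 21.303890228271484) 195.00822947191705
side sheet 1783 [0.002 0.002 1.   ] 164.97796900071444 ((515.8787841796875, 47.30473327636719), (218.43605041503906, 79.95881652832031), 87.0994644165039)
  top 47 ((515.2638549804688, 121.71575927734375), 12.564403533935547) 196.3486787319057
  top 414 ((513.3517456054688, -17.78424072265625), 22.417373657226562) 195.60032445102058
44.25 [518.31336675  48.40099344 270.01737201] 0.25923802061108564 107.93823480606079 [-0.68176941  0.88300577 -7.06106853] 0.001449235692843896
```

View pics/f.png

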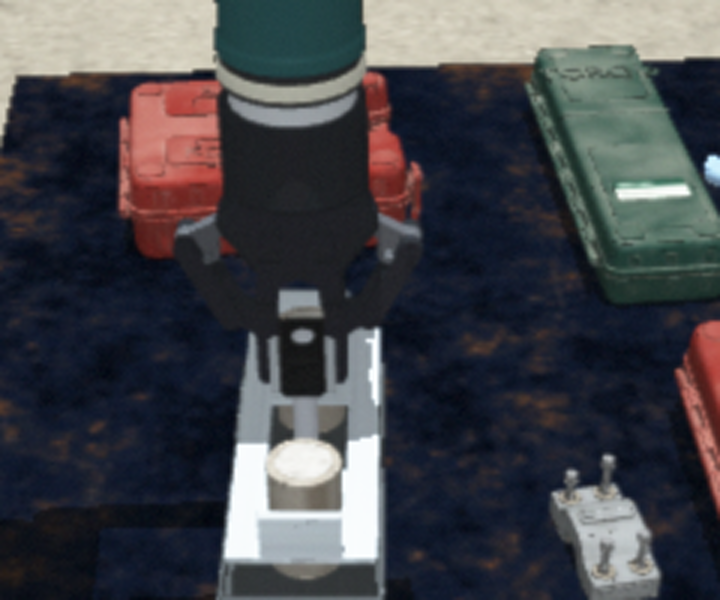

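The crop shows the carrier hanging level from the grip block (302,350), with the stack in place. Carrier height is about 123 mm, tilt about 0.002 rad, and the arm is still. Handing in.

```bash
python3 -c "
from station import ctrl
print(ctrl.finish_job())"
```

```text
the job is handed in; nothing more can be done
None
```

I handed the job in with the carrier held level and still about 12 cm off the bench, the sheet and both upper tappets in place on it; the hand-in call returned no verdict.

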